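Put a jar away in a chest with a folding lid stay

TASK

Put the spice jar with the black cap away in the wooden chest: raise the chest's lid all the way until its folding stay locks straight, and stand the jar upright on the chest floor while the stay keeps the lid up. Then break the stay by pushing its red knee down while the lid is still up, take the lid by its brass tab and lower it gently shut without ever letting it fall. Do not disturb the other jar, the salt shaker, the mug or the green tin.

Things in the scene. Friction and masses are not known exactly. Their poses are not given: they have to be found in the camera images.
- chest: Fixed wooden chest, open box 190 (x) by 200 (y) by 115 mm high, walls and floor 10 mm. Origin: centre of its underside; x to the back, y to the left seen from the front, z up. Hinge line of the lid: along y through (95, 0, 115) mm. The stay folds down inside the -y wall (y -30 to -90 mm) when the lid shuts; stand the jar clear of that strip, the rest of the floor is free.
- lid (a joint): Angle of the lid, rad: 0 shut (level), growing as the front edge swings up and back; about 1.50 (its upper end) when the stay is locked. Panel 12 mm thick, underside on the hinge line, reaching 195 mm from it and 104 mm to either side, 0.4 kg. Stiff hinge (0.18 N m friction): with the stay broken the lid stays put above about 1.15 rad and falls from lower down.
- tab (a point): Grip point of the brass pull tab, in the middle of the lid's front edge: a plate 28 mm wide (y), 12 mm thick, lying in the lid's plane and standing 50 mm out from the edge. The point is 226 mm from the hinge line, 6 mm above the lid's underside; at (-131, 0, 121) mm of the chest when shut. Pinch it across the 28 mm; it can turn between the pads as the lid swings.
- stay_knee (a joint): Knee angle between the stay's two 80 mm links, rad: 0 folded (lid shut), 2.43 straight, 2.55 locked on its stop just past straight. A weak spring snaps it past straight once the lid is pulled up to its limit (within about 0.01 rad). Push the red knee down and a little back (1 to 3 N) to break it; it stays broken below about 2.1, the lid then at 1.46 or less.
- knee (a point): Middle of the red roller on the stay's knee: 16 mm in diameter, 44 mm long along the chest's y (-30 to -74 mm). Stay locked: at about (12, -52, 154) mm of the chest, above the rim and in front of the upright lid; pushed 20 to 28 mm down and 11 to 16 mm back it is well broken, the lid at about 1.35. A gripper from above fits in front of the lid, best with its fingers tilted forward.
- herb_jar: The spice jar to put away: 44 mm round, 96 mm tall, black cap (21 mm high, 43 mm across), green label. About 0.11 kg. Origin: centre of its underside, z up.
- yellow_jar: Spice jar with a yellow cap, 42 mm round, 96 mm tall; a bystander. Origin: centre of its underside.
- salt_mill: Clear salt shaker with a grey top, 44 mm round, 90 mm tall; a bystander. Origin: centre of its underside.
- mug: Small blue mug, 59 by 84 by 53 mm; a bystander. Origin: under its middle.
- soup_tin: Green tin, 75 mm round, 58 mm tall; a bystander. Origin: centre of its underside.
Not all that is in view belongs to the job. Leave any orange look-alike of the herb_jar alone.

How it is judged:
On the way, in this order (a step that is already met when the one before it is completed fails the run):
1. the lid is up and its stay is locked past straight (value of joint stay_knee above 2.48 rad and value of joint lid above 1.42 rad), for 0.3 s.
2. the black-capped jar stands upright in the chest, let go, with the stay still locked (x of herb_jar in the frame of chest between -0.075 and 0.075 m and y of herb_jar in the frame of chest between -0.08 and 0.08 m and z of herb_jar in the frame of chest below 0.02 m and angle between herb_jar's own z axis and vertical below 0.15 rad and contact force between herb_jar and the fingers below 0.1 N and value of joint stay_knee above 2.48 rad), for 0.2 s.
3. the stay's knee is broken while the lid is still up (value of joint stay_knee below 2.25 rad and value of joint lid above 1.1 rad), for 0.2 s.
At the end, for the whole second after the job is handed in: The lid is shut (under 0.03 rad) and the black-capped jar stands at rest inside the chest, upright within 0.15 rad, its foot within 20 mm of the chest's underside (on the floor) (x of herb_jar in the frame of chest between -0.075 and 0.075 m and y of herb_jar in the frame of chest between -0.08 and 0.08 m and z of herb_jar in the frame of chest below 0.02 m and angle between herb_jar's own z axis and vertical below 0.15 rad and contact force between herb_jar and the fingers below 0.1 N and value of joint lid below 0.03 rad and linear speed of herb_jar below 0.02 m/s); the robot touches nothing.
It fails at once if the lid falls or slams (closing faster than 2.5 rad/s) (velocity of joint lid below -2.5 rad/s).
It fails at once if a bystander is disturbed (moved more than 30 mm) (distance of any of yellow_jar, salt_mill, mug, soup_tin from where it was at the start of the episode above 0.03 m).
It also fails if it takes over 69 s, if anything falls off the work surface, if the arm or the gripper's body presses on something with over 40 N, if the wrist force passes 120 N, or if a joint passes its speed limit or range.

ROBOT

A 7-joint arm with a two-finger parallel gripper is mounted at the origin on a cart in front of the work surface, level with it; the furniture and walls round the work are solid. World frame = base frame: x ahead of the robot, y to its left, z up, the work surface at z = 0. Lengths are in m, angles in rad, forces in N, time in s.
With the tool pointing down it reaches from about 0.35 to 0.9 m from the base axis. Payload 8.1 kg.
Tool frame: the origin (TCP) lies at the very end of the fingers, on their centre line; the grasp point (between the pads) lies 19 mm behind it; z points along the fingers, y is the line along which they close (so a half turn about z gives the same grasp; the last joint's range is limited). The gripper opens to 92 mm and grips with 3 to 60 N. Pads are 19 mm wide; open, the fingers measure 130 mm over their backs; the gripper's body (75 mm by 190 mm) begins 47 mm behind the grasp point.
Start: joints at [1.181, 0.434, 0.025, 1.573, -0.012, 1.134, -0.075], TCP at [0.177, -0.599, 0.227] pointing down, gripper open.
Joint ranges: [-2.62, 2.62], [-0.44, 2.09], [-1.27, 1.32], [0.08, 2.57], [-1.32, 4.46], [0.12, 2], [-2.74, 2.74]. Speed limits (rad/s): [2.22, 2.22, 3.01, 3.01, 3.14, 3.14, 3.14].

INTERFACE

Orientations are given as a rotation vector (axis times angle).
In Python, from cell import arm gives the robot as it stands.
- The arm moves only by the shell command python3 -m pendant 'ROWS' [FORCE]. ROWS is a JSON object of lists of equal length, an entry for each row: "slide": the shift along the tool's x, y, z in units of 0.3 m (1.0 is 0.3 m), a list of three; "dr": the turn, a rotation vector about the tool's x, y, z in units of 0.12 rad (1.0 is 0.12 rad), a list of three; "claw": the opening, from 0 (shut) to 1 (fully open). In form: {"slide": [[tx, ty, tz], ...], "dr": [[ax, ay, az], ...], "claw": [claw, ...]}. A call has 1 to 10 rows; each row shifts and turns the commanded pose from where the row before left it, along the tool's axes as they then stand; what a row does not reach is not made up. A row lasts 1/10 s, in which the tool goes at most 50 mm and 8.59 degrees, less where a joint would pass 70% of its speed; a pose out of reach is approached as far as the arm can. A call with a number of a shift or a turn outside -1 to 1 is refused whole. A call with a gripper value outside its range is refused whole. The fingers move at their own pace and stop on an object; FORCE is the grip in N (left out, the last holds). Time passes only in rows, so rows that do not move let the fingers close. It gives the time, the measured TCP pose, the force, the opening and the grip force at its end, in the units of the state.
- arm.observe(): the state, without advancing time (a new reading comes with each control period).
- arm.get_image(name): name is "side" or "top"; returns the picture (420x560x3 uint8, red, green, blue); there is no depth.
- arm.calibration(name): a dict with "K" (3x3 intrinsics, pixels), "xyz" and "orientation" of the camera in the world. Camera axes: x right, y up, looking along -z (the intrinsics and any distortion apply to the point x, -y, -z); pixel columns grow to the right and rows downward; lengths in m; the calibration is good to about 2 mm. A picture is of the moment at which its call begins. calibration takes no time and is no camera call.
- arm.sign_off(): hands the job in; it is judged then, once.
The state is a dict: "clock": time; "joints": joint angles; "dq": joint speeds; "joint_efforts": joint torques, N m; "position": TCP position; "ee_rot": TCP orientation; "force": force on the tool from outside, world axes, zero at the start; "ft_torque": the same for the moment, N m; "width": opening from 0.0 (shut) to 1.0 (fully open); "gripper_force": force on a finger pad.
Only numpy, scipy, OpenCV 4.12 (cv2) and the standard library are available. Lean on these libraries where they do the work, as an engineer would, in place of code of your own. Each camera call takes 0.05 s, during which the arm holds its last target. There are 200 camera calls.

## Working session

There is one attempt and no reset: what is moved stays moved. The work goes in short steps, Python scripts to look and compute and a shell command to move; the robot and the scene stay as the last step left them, time stands still between calls to the robot, and variables do not carry over. Pictures are saved under pics/ and viewed, at most 10 in all, crops included, and the job is handed in when it is done.

```bash
ls; mkdir -p pics
python3 - <<'E'
from cell import arm
import cv2
for n in("side","top"):
    cv2.imwrite(f"pics/{n}0.png",arm.get_image(n)[:,:,::-1]); print(n,arm.calibration(n))
print(arm.observe())
E
```

```text
pics
side {'K': array([[474.55111203,   0.        , 282.27138053],
       [  0.        , 474.55111203, 208.19144659],
       [  0.        ,   0.        ,   1.        ]]), 'xyz': array([ 0.6345618, -1.0005587,  0.956345 ]), 'orientation': array([0.82839641, 0.05434722, 0.12756688])}
top {'K': array([[527.26681892,   0.        , 283.12633293],
       [  0.        , 527.26681892, 212.44781539],
       [  0.        ,   0.        ,   1.        ]]), 'xyz': array([ 0.36918601, -0.09217338,  1.75466849]), 'orientation': array([ 0.06425812, -0.05712602, -1.58469731])}
{'clock': 0.1, 'joints': array([ 1.1813582 ,  0.43514798,  0.02497366,  1.57401277, -0.01158028,
        1.1339923 , -0.0751076 ]), 'dq': array([-0.00013468, -0.00086728, -0.00094561, -0.00322725,  0.00066929,
       -0.00137781, -0.00040316]), 'joint_efforts': array([ 2.12538478e-03, -6.69130111e+01,  9.87467095e-01, -3.15146756e+01,
       -6.06369786e-02,  3.74730339e-02,  1.08068311e-04]), 'position': array([ 0.17663785, -0.59903987,  0.22602419]), 'ee_rot': array([-3.10799496e+00, -4.48718140e-01,  5.43889615e-04]), 'force': array([0.77191786, 0.02014917, 0.75609604]), 'ft_torque': array([-0.00365567, -0.0081601 , -0.02612278]), 'gripper_force': 0.0, 'width': 1.0010440767113655}
```

View pics/side0.png

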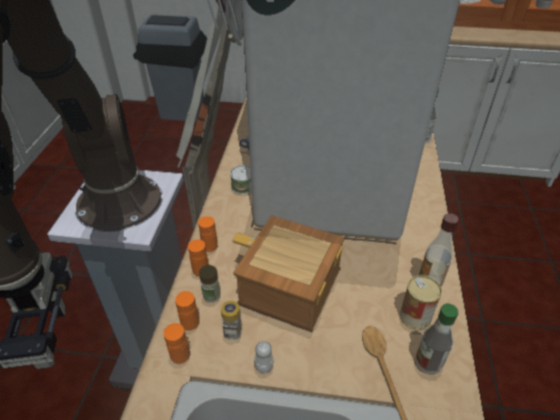

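View pics/top0.png

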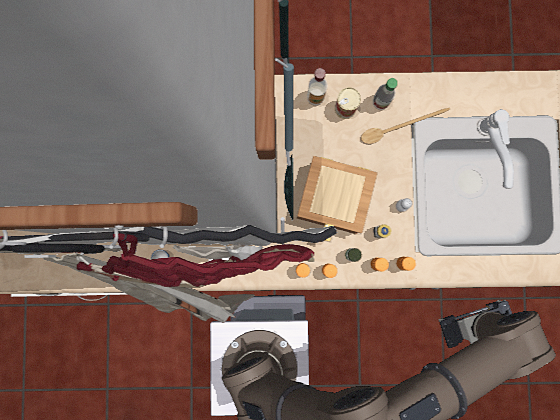

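The side view shows the chest lid around (290,255), its tab at about (243,241), the black-capped jar at (209,283), the yellow-capped jar at (231,318) and the shaker at (263,355). In the top view the lid is at (338,194) and the black jar at (354,255). I'll zoom in on both views.

```bash
cat > h.py <<'E'
import numpy as np,cv2
from cell import arm
from scipy.spatial.transform import Rotation as R
def cam(n):
    c=arm.calibration(n); return c["K"],np.array(c["xyz"]),R.from_rotvec(c["orientation"]).as_matrix()
def ray(n,u,v):
    K,o,M=cam(n); d=np.linalg.inv(K)@[u,v,1]; return o,M@(d*[1,-1,-1])
def onz(n,u,v,z):
    o,d=ray(n,u,v); return o+d*(z-o[2])/d[2]
def proj(n,p):
    K,o,M=cam(n); q=M.T@(np.array(p)-o)*[1,-1,-1]; q=K@q; return q[:2]/q[2]
def tri(a,b):
    (o1,d1),(o2,d2)=ray("side",*a),ray("top",*b)
    s=np.linalg.lstsq(np.c_[d1,-d2],o2-o1,rcond=None)[0]
    p,q=o1+s[0]*d1,o2+s[1]*d2; return (p+q)/2,np.linalg.norm(p-q)
E
python3 - <<'E'
import cv2,numpy as np
a=cv2.imread("pics/side0.png")[200:380,150:350];b=cv2.imread("pics/top0.png")[140:290,270:420]
a=cv2.resize(a,None,fx=2.2,fy=2.2,interpolation=2);b=cv2.resize(b,None,fx=2.4,fy=2.4,interpolation=2)
c=np.zeros((400,800,3),np.uint8);c[:396,:440]=a;c[:360,440:]=b
cv2.imwrite("pics/crop0.png",c)
E
```

```text
(no output)
```

View pics/crop0.png

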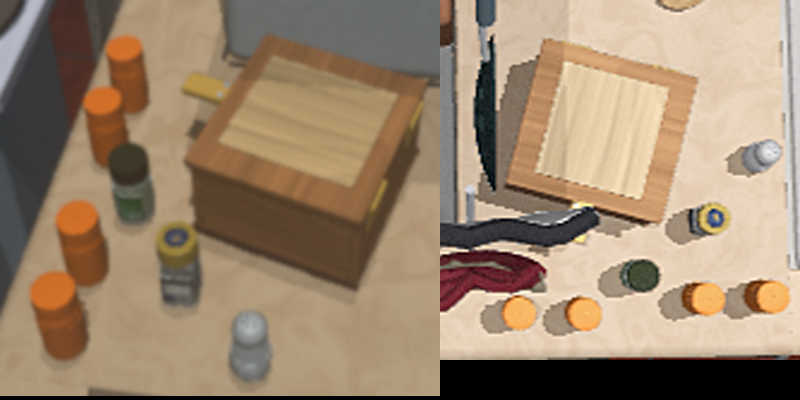

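Run:
```python
from h import *
np.set_printoptions(precision=3,suppress=True)
f=lambda x,y:((x-440)/2.4+270,y/2.4+140)
C=[f(543,39),f(697,77),f(658,222),f(505,185)]
P=np.array([onz("top",*c,.127) for c in C]);print(P)
print("side",[np.linalg.norm(P[i]-P[(i+1)%4]) for i in range(4)])
for i in range(4):
    d=P[(i+1)%4]-P[i];print(np.degrees(np.arctan2(d[1],d[0])))
S=[(268,37),(424,77),(352,188),(188,160)]
for s,c in zip(S,C):print(tri((s[0]/2.2+150,s[1]/2.2+200),c))
print("herb",onz("top",*f(640,275),.096),onz("side",128/2.2+150,152/2.2+200,.096))
print("yel",onz("top",*f(713,218),.096),"salt",onz("top",*f(766,152),.09))
for z in(.2,.4,.6,.8,1,1.2):
    p=onz("top",333,234,z);print(z,p,proj("side",p), proj("side",onz("top",310,255,z)))
for uv in((302,270),(329,271),(380,265),(406,264)):print(onz("top",*uv,.096))
print(tri((240,171),(160,255)))
```

```text
[[ 0.67  -0.181  0.127]
 [ 0.617 -0.38   0.127]
 [ 0.429 -0.324  0.127]
 [ 0.48  -0.129  0.127]]
side [np.float64(0.2055781057250746), np.float64(0.19523776537133014), np.float64(0.2022515488150383), np.float64(0.19668934896550455)]
-104.91542737728957
163.51719086439277
75.51358535819429
-15.50037734055958
(array([ 0.578, -0.199,  0.22 ]), np.float64(0.15333813253407003))
(array([ 0.629, -0.349,  0.29 ]), np.float64(0.0738511415084436))
(array([ 0.519, -0.323,  0.091]), np.float64(0.17703544287687115))
(array([ 0.442, -0.152, -0.068]), np.float64(0.10802180023144688))
herb [ 0.362 -0.304  0.096] [ 0.365 -0.303  0.096]
yel [ 0.435 -0.401  0.096] salt [ 0.521 -0.475  0.09 ]
0.2 [ 0.423 -0.232  0.2  ] [235.751 218.797] [217.025 196.953]
0.4 [ 0.417 -0.214  0.4  ] [227.909 141.908] [209.917 124.175]
0.6 [ 0.41  -0.196  0.6  ] [217.833  43.113] [200.763  30.452]
0.8 [ 0.403 -0.178  0.8  ] [204.41  -88.503] [188.531 -94.775]
1 [ 0.396 -0.16   1.   ] [ 185.639 -272.555] [ 171.358 -270.602]
1.2 [ 0.389 -0.142  1.2  ] [ 157.53  -548.173] [ 145.489 -535.459]
[ 0.316 -0.142  0.096]
[ 0.312 -0.226  0.096]
[ 0.328 -0.386  0.096]
[ 0.33  -0.468  0.096]
(array([ 0.335,  0.34 , -0.105]), np.float64(0.0714270499765026))
```

Run:
```python
import cv2,numpy as np
a=cv2.imread("pics/side0.png")[0:210,120:290];b=cv2.imread("pics/top0.png")[190:330,190:350]
a=cv2.resize(a,None,fx=2.35,fy=2.35,interpolation=2);b=cv2.resize(b,None,fx=2.5,fy=2.5,interpolation=2)
c=np.zeros((500,800,3),np.uint8);c[:a.shape[0],:a.shape[1]]=a;c[:350,400:]=b
cv2.imwrite("pics/crop1.png",c)
```

```text
(no output)
```

View pics/crop1.png

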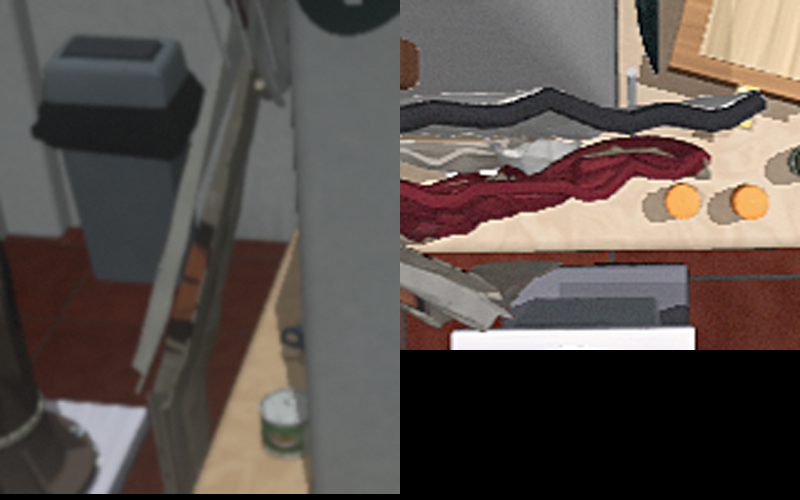

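Run:
```python
from h import *
np.set_printoptions(precision=3,suppress=True)
f=lambda x,y:((x-440)/2.4+270,y/2.4+140)
C=[f(543,39),f(697,77),f(658,222),f(505,185)]
S=[(424,77),(352,188),(188,160),(268,37)]
for s,c in zip(S,C):
    s=(s[0]/2.2+150,s[1]/2.2+200);print(tri(s,c),onz("side",*s,.127))
# tab by side mask of brass
print("tab tip mid side",onz("side",183/2.2+150,86/2.2+200,.121),onz("side",205/2.2+150,88/2.2+200,.127))
```

```text
(array([ 0.671, -0.181,  0.129]), np.float64(0.0040201888203309595)) [ 0.673 -0.178  0.127]
(array([ 0.61 , -0.373,  0.165]), np.float64(0.0013147378328515209)) [ 0.608 -0.343  0.127]
(array([ 0.433, -0.325,  0.119]), np.float64(0.007276258028958471)) [ 0.439 -0.33   0.127]
(array([ 0.486, -0.128,  0.116]), np.float64(0.009860259187627948)) [ 0.492 -0.138  0.127]
tab tip mid side [ 0.41  -0.223  0.121] [ 0.436 -0.228  0.127]
```

The side view shows hanging utensils and bags, all left of and above the work, and the green tin at (240,178). I'll refine the chest pose with masks.

Run:
```python
from h import *
np.set_printoptions(precision=4,suppress=True)
t=cv2.imread("pics/top0.png");s=cv2.imread("pics/side0.png")
h=cv2.cvtColor(t,cv2.COLOR_BGR2HSV)
# pale inlay panel (concentric w/ lid) + frame
m=((h[...,0]>5)&(h[...,0]<20)&(h[...,1]>90)&(h[...,2]>90)).astype(np.uint8);m[:150]=0;m[240:]=0;m[:,:290]=0;m[:,385:]=0
c=max(cv2.findContours(m,0,2)[0],key=cv2.contourArea);r=cv2.minAreaRect(c);b=cv2.boxPoints(r);print(r)
P=np.array([onz("top",*q,.127) for q in b]);print(P,P.mean(0),[np.linalg.norm(P[i]-P[i-1]) for i in range(4)],[np.degrees(np.arctan2(*(P[i]-P[i-1])[1::-1])) for i in range(4)])
hs=cv2.cvtColor(s,cv2.COLOR_BGR2HSV)
m=((hs[...,0]>18)&(hs[...,0]<30)&(hs[...,1]>140)&(hs[...,2]>110));ys,xs=np.nonzero(m[228:256,225:262]);print("tab px",len(xs),xs.mean()+225,ys.mean()+228,xs.min()+225,xs.max()+225,ys.min()+228,ys.max()+228)
print(onz("side",xs.mean()+225,ys.mean()+228,.125))
# predicted
y=np.radians(-15.3);o=np.array([.551,-.254,0])
w=lambda x,yy,z:o+[x*np.cos(y)-yy*np.sin(y),x*np.sin(y)+yy*np.cos(y),z]
print(w(-.131,0,.121),proj("side",w(-.125,0,.127)),proj("side",w(-.1,.104,.127)),proj("side",w(-.1,-.104,.127)),proj("side",w(.095,.104,.127)))
print("fridge bottom",onz("side",250,237,0),onz("side",400,240,0))
```

```text
((336.50006103515625, 195.00001525878906), (66.93983459472656, 66.21221923828125), 14.03624439239502)
[[ 0.4741 -0.1252  0.127 ]
 [ 0.6743 -0.1787  0.127 ]
 [ 0.62   -0.3797  0.127 ]
 [ 0.421  -0.3246  0.127 ]] [ 0.5473 -0.2521  0.127 ] [np.float64(0.20634354133845212), np.float64(0.2071633767176845), np.float64(0.20826373652656854), np.float64(0.20654665675200093)] [np.float64(75.07635800584316), np.float64(-14.944657469496493), np.float64(-105.09595657624791), np.float64(164.52287274202033)]
tab px 129 242.14728682170542 239.15503875968992 234 253 234 245
[ 0.4326 -0.2236  0.125 ]
[ 0.4246 -0.2194  0.121 ] [241.443 237.723] [268.4827 213.513 ] [230.6625 271.3878] [341.4072 234.9696]
fridge bottom [ 0.4223 -0.0956  0.    ] [ 0.8379 -0.0503  0.    ]
```

```bash
python3 -m pendant '{"slide":[[0,0,0],[0,0,0],[0,0,0],[0,0,0],[0,0,0],[0,0,0]],"dr":[[0,0,0.917],[0,0,0.917],[0,0,0.917],[0,0,0.917],[0,0,0.917],[0,0,0]],"claw":[0.65,0.65,0.65,0.65,0.65,0.65]}' 
python3 -m pendant '{"slide":[[0.0475,-0.143,0],[0.0475,-0.143,0],[0.0475,-0.143,0],[0.0475,-0.143,0],[0.0475,-0.143,0],[0.0475,-0.143,0],[0.0475,-0.143,0],[0.0475,-0.143,0],[0.0475,-0.143,0],[0.0475,-0.143,0]],"dr":[[0,0,0],[0,0,0],[0,0,0],[0,0,0],[0,0,0],[0,0,0],[0,0,0],[0,0,0],[0,0,0],[0,0,0]],"claw":[0.65,0.65,0.65,0.65,0.65,0.65,0.65,0.65,0.65,0.65]}'
```

```text
clock: 0.7
position: [0.1768, -0.5992, 0.2263]
ee_rot: [-3.113, 0.415, 0.001]
force: [0.5, 0.4, -0.1]
width: 0.651
gripper_force: 0.0
clock: 1.7
position: [0.4267, -0.2207, 0.2268]
ee_rot: [3.115, -0.407, 0.0]
force: [1.3, -0.1, -0.3]
width: 0.649
gripper_force: 0.0
```

```bash
python3 -m pendant '{"slide":[[0,0,0.104],[0,0,0.104],[0,0,0.104],[0,0,0.104],[0,0,0]],"dr":[[0,0,0],[0,0,0],[0,0,0],[0,0,0],[0,0,0]],"claw":[0.65,0.65,0.65,0.65,0.65]}' && python3 -m pendant '{"slide":[[0,0,0],[0,0,0],[0,0,0],[0,0,0],[0,0,0],[0,0,0]],"dr":[[0,0,0],[0,0,0],[0,0,0],[0,0,0],[0,0,0],[0,0,0]],"claw":[0,0,0,0,0,0]}' 15
python3 - <<'E'
from h import *
cv2.imwrite("pics/side1.png",arm.get_image("side")[:,:,::-1])
a=arm.get_image("side")[150:350,150:350,::-1]
cv2.imwrite("pics/g1.png",cv2.resize(a,None,fx=2.5,fy=2.5))
th=np.linspace(0,1.5,11);
for t in th:
    x=-.226*np.cos(t)-.006*np.sin(t); z=.226*np.sin(t)+.006*np.cos(t); print(round(t,2),round((x+.226)/.3,3),round((z-.006)/.3,3))
E
```

```text
clock: 2.2
position: [0.4235, -0.2213, 0.0988]
ee_rot: [-3.113, 0.407, 0.01]
force: [-1.4, -0.1, 0.4]
width: 0.653
gripper_force: 0.0
clock: 2.8
position: [0.4279, -0.2193, 0.1031]
ee_rot: [-3.112, 0.408, -0.004]
force: [2.0, 12.3, 6.7]
width: 0.306
gripper_force: 15.0
0.0 0.0 0.0
0.15 0.005 0.112
0.3 0.028 0.222
0.45 0.066 0.326
0.6 0.12 0.422
0.75 0.188 0.508
0.9 0.269 0.583
1.05 0.361 0.643
1.2 0.462 0.689
1.35 0.569 0.719
1.5 0.68 0.733
```

View pics/g1.png

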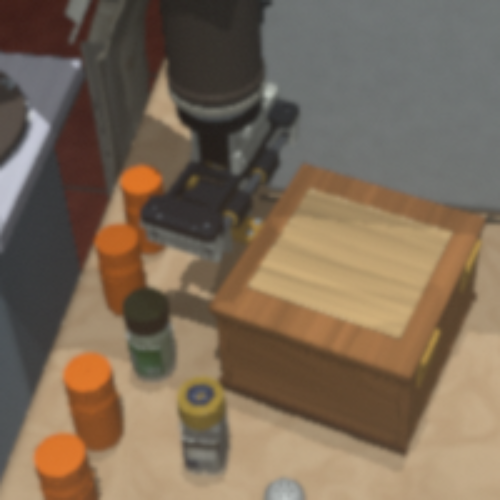

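The view shows the gripper on the tab (width 28 mm), with the chest and the jars undisturbed. Next I raise the lid along its arc.

```bash
python3 -m pendant '{"slide":[[0.001,-0.006,-0.056],[0.004,0,-0.056],[0.0095,0,-0.055],[0.0135,0,-0.055],[0.017,0,-0.053],[0.021,0,-0.051],[0.025,0,-0.049],[0.029,0,-0.047],[0.032,0,-0.044],[0.036,0,-0.042]],"dr":[[0,0,0],[0,0,0],[0,0,0],[0,0,0],[0,0,0],[0,0,0],[0,0,0],[0,0,0],[0,0,0],[0,0,0]],"claw":[0,0,0,0,0,0,0,0,0,0]}'
```

```text
clock: 3.9
position: [0.4821, -0.2344, 0.2553]
ee_rot: [-3.114, 0.411, -0.003]
force: [6.2, 1.5, -7.6]
width: 0.304
gripper_force: 15.0
```

```bash
python3 -m pendant '{"slide":[[0.039,0,-0.039],[0.042,0,-0.036],[0.045,0,-0.0315],[0.047,0,-0.0285],[0.0495,0,-0.025],[0.0515,0,-0.021],[0.053,0,-0.017],[0.054,0,-0.013],[0,0,0]],"dr":[[0,0,0],[0,0,0],[0,0,0],[0,0,0],[0,0,0],[0,0,0],[0,0,0],[0,0,0],[0,0,0]],"claw":[0,0,0,0,0,0,0,0,0]}'; python3 -m pendant '{"slide":[[0.0275,0,-0.005],[0.0275,0,-0.004],[0.028,0,-0.003],[0.028,0,-0.002],[0,0,0],[0,0,0]],"dr":[[0,0,0],[0,0,0],[0,0,0],[0,0,0],[0,0,0],[0,0,0]],"claw":[0,0,0,0,0,0]}'
```

```text
clock: 4.8
position: [0.5933, -0.2656, 0.3203]
ee_rot: [3.114, -0.412, 0.006]
force: [-1.5, 1.2, 9.9]
width: 0.306
gripper_force: 15.0
clock: 5.4
position: [0.6245, -0.2744, 0.3246]
ee_rot: [3.113, -0.413, 0.007]
force: [0.4, -0.4, 8.4]
width: 0.305
gripper_force: 15.0
```

```bash
python3 -m pendant '{"slide":[[0.007,0,-0.004],[0.007,0,-0.003],[0.007,0,-0.001],[0,0,0],[0,0,0]],"dr":[[0,0,0],[0,0,0],[0,0,0],[0,0,0],[0,0,0]],"claw":[0,0,0,0,0]}'
python3 - <<'E'
from h import *
a=arm.get_image("side")[100:350,180:430,::-1];b=arm.get_image("top")[130:290,260:420,::-1]
c=np.zeros((400,800,3),np.uint8);c[:,:400]=cv2.resize(a,(400,400),interpolation=2);c[:,400:]=cv2.resize(b,(400,400),interpolation=2)
cv2.imwrite("pics/g2.png",c)
E
```

```text
clock: 5.9
position: [0.6299, -0.2759, 0.3251]
ee_rot: [3.114, -0.413, 0.002]
force: [0.5, -0.6, 6.4]
width: 0.304
gripper_force: 15.0
```

View pics/g2.png

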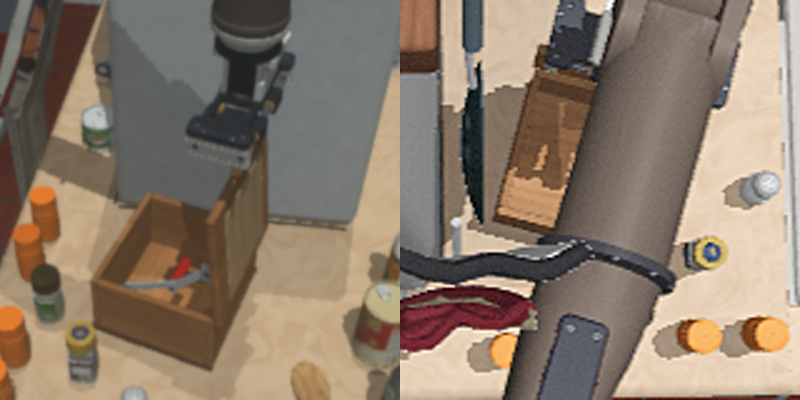

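The side crop shows the lid nearly upright, with the stay links from (130,285) to (208,270) and the knee still sagging a little, so I'll pull further.

```bash
for i in 1; do python3 -m pendant '{"slide":[[0.007,0,-0.001],[0.007,0,-0.001],[0,0,0],[0,0,0]],"dr":[[0,0,0],[0,0,0],[0,0,0],[0,0,0]],"claw":[0,0,0,0]}'; python3 -m pendant '{"slide":[[0.007,0,0],[0.007,0,0],[0,0,0],[0,0,0]],"dr":[[0,0,0],[0,0,0],[0,0,0],[0,0,0]],"claw":[0,0,0,0]}'; python3 -m pendant '{"slide":[[0.007,0,0],[0.007,0,0],[0,0,0],[0,0,0]],"dr":[[0,0,0],[0,0,0],[0,0,0],[0,0,0]],"claw":[0,0,0,0]}' ; done
```

```text
clock: 6.4
position: [0.634, -0.277, 0.3253]
ee_rot: [3.114, -0.413, 0.002]
force: [0.5, -0.4, 5.3]
width: 0.304
gripper_force: 15.0
clock: 6.8
position: [0.6379, -0.2781, 0.3254]
ee_rot: [3.114, -0.413, 0.001]
force: [-1.9, -0.7, 6.3]
width: 0.3
gripper_force: 15.0
clock: 7.2
position: [0.6403, -0.2788, 0.3254]
ee_rot: [3.114, -0.414, -0.004]
force: [-9.8, 2.2, 9.2]
width: 0.305
gripper_force: 15.0
```

```bash
cat >> h.py <<'E'
YAW=np.radians(-15.1);O=np.array([.553,-.255,0])
def w(x,y,z): return O+[x*np.cos(YAW)-y*np.sin(YAW),x*np.sin(YAW)+y*np.cos(YAW),z]
def red():
    h=cv2.cvtColor(arm.get_image("side"),cv2.COLOR_RGB2HSV)
    m=((h[...,0]<6)|(h[...,0]>174))&(h[...,1]>160)&(h[...,2]>80); m[:150]=0;m[330:]=0;m[:,:235]=0;m[:,350:]=0
    ys,xs=np.nonzero(m); print("red",len(xs),xs.mean() if len(xs) else 0,ys.mean() if len(xs) else 0)
    print("pred locked",proj("side",w(.012,-.052,.154)),"broken",proj("side",w(.025,-.052,.13)))
E
python3 -c "
from h import *
red()"
python3 -m pendant '{"slide":[[0.007,0,0],[0,0,0],[0,0,0],[0,0,0]],"dr":[[0,0,0],[0,0,0],[0,0,0],[0,0,0]],"claw":[0,0,0,0]}'
python3 -c "
from h import *
red()
a=arm.get_image('side')[100:350,180:430,::-1]
cv2.imwrite('pics/g3.png',cv2.resize(a,(500,500),interpolation=2))"
```

```text
red 82 290.219512195122 262.9634146341463
pred locked [286.2713341  262.62434032] broken [291.52897138 271.36829796]
clock: 7.65
position: [0.6414, -0.2792, 0.3253]
ee_rot: [-3.114, 0.414, 0.007]
force: [-13.3, 2.7, 11.3]
width: 0.303
gripper_force: 15.0
red 84 290.3690476190476 263.10714285714283
pred locked [286.2713341  262.62434032] broken [291.52897138 271.36829796]
```

View pics/g3.png

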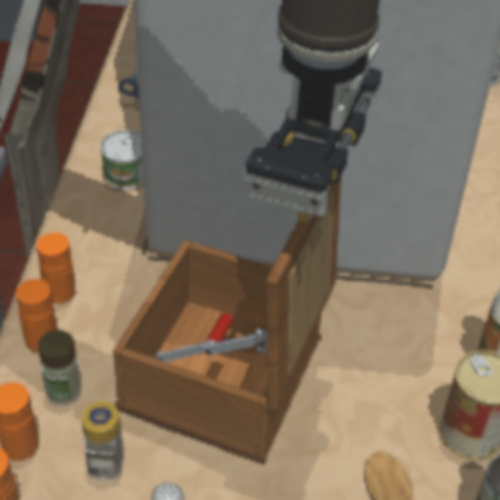

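The side crop shows the stay straight, with the red knee slightly above the link line at the predicted locked position (side px 290,263). I'll relax the pull, release and retreat upward.

```bash
python3 -m pendant '{"slide":[[-0.012,0,0],[0,0,0],[0,0,0],[0,0,0],[0,0,0],[0,0,0]],"dr":[[0,0,0],[0,0,0],[0,0,0],[0,0,0],[0,0,0],[0,0,0]],"claw":[0,0,0.7,0.7,0.7,0.7]}' && python3 -m pendant '{"slide":[[0,0,-0.1],[0,0,-0.1],[0,0,-0.1],[0,0,0]],"dr":[[0,0,0],[0,0,0],[0,0,0],[0,0,0]],"claw":[0.7,0.7,0.7,0.7]}'
python3 -c "
from h import *
red(); print(arm.observe()['joints'],arm.observe()['position'])"
```

```text
clock: 8.35
position: [0.6405, -0.2781, 0.3244]
ee_rot: [-3.114, 0.412, 0.001]
force: [0.2, 0.4, 0.0]
width: 0.607
gripper_force: 0.0
clock: 8.75
position: [0.6416, -0.2787, 0.4196]
ee_rot: [3.113, -0.412, 0.011]
force: [-0.2, 0.2, 0.9]
width: 0.702
gripper_force: 0.0
red 90 288.93333333333334 261.6666666666667
pred locked [286.2713341  262.62434032] broken [291.52897138 271.36829796]
[ 0.35142695  0.50372241 -0.03476245  1.00345219  0.0168043   1.63028828
 -1.51211256] [ 0.6412072  -0.27850352  0.41705546]
```

```bash
python3 -m pendant '{"slide":[[-0.125,0.0462,0],[-0.125,0.0462,0],[-0.125,0.0462,0],[-0.125,0.0462,0],[-0.125,0.0462,0],[-0.125,0.0462,0],[-0.125,0.0462,0]],"dr":[[0,0,-0.935],[0,0,0],[0,0,0],[0,0,0],[0,0,0],[0,0,0],[0,0,0]],"claw":[0.7,0.7,0.7,0.7,0.7,0.7,0.7]}' && python3 -m pendant '{"slide":[[0,0,0.05],[0,0,0.05],[0,0,0.05],[0,0,0.05],[0,0,0.05],[0,0,0.05],[0,0,0.05]],"dr":[[0,0,-0.935],[0,0,-0.935],[0,0,-0.935],[0,0,-0.935],[0,0,-0.935],[0,0,-0.935],[0,0,-0.935]],"claw":[0.7,0.7,0.7,0.7,0.7,0.7,0.7]}' && python3 -m pendant '{"slide":[[0,0,0.05],[0,0,0.05],[0,0,0.05],[0,0,0.05],[0,0,0.05],[0,0,0.05],[0,0,0]],"dr":[[0,0,-0.935],[0,0,-0.935],[0,0,-0.935],[0,0,-0.935],[0,0,-0.935],[0,0,-0.935],[0,0,0]],"claw":[0.7,0.7,0.7,0.7,0.7,0.7,0.7]}'
python3 -c "
from h import *
d=arm.observe();M=R.from_rotvec(d['ee_rot']).as_matrix();print(M.round(3),M.T@(np.array([.363,-.304,.062])-d['position'])/.3)"
```

```text
clock: 9.5
position: [0.3635, -0.3301, 0.4136]
ee_rot: [-3.132, 0.237, 0.002]
force: [0.3, -0.6, 0.4]
width: 0.696
gripper_force: 0.0
clock: 10.2
position: [0.365, -0.3297, 0.308]
ee_rot: [-2.981, -0.986, 0.002]
force: [0.2, 0.0, 0.3]
width: 0.698
gripper_force: 0.0
clock: 10.9
position: [0.3638, -0.329, 0.2172]
ee_rot: [-2.488, -1.91, 0.002]
force: [-0.2, -0.4, -0.4]
width: 0.702
gripper_force: 0.0
[[ 0.259  0.966 -0.004]
 [ 0.966 -0.259  0.003]
 [ 0.002 -0.005 -1.   ]] [ 0.07882937 -0.02179366  0.51750869]
```

```bash
python3 -m pendant '{"slide":[[0.079,-0.022,0],[0,0,0.103],[0,0,0.103],[0,0,0.103],[0,0,0.103],[0,0,0.1],[0,0,0]],"dr":[[0,0,0],[0,0,0],[0,0,0],[0,0,0],[0,0,0],[0,0,0],[0,0,0]],"claw":[0.7,0.7,0.7,0.7,0.7,0.7,0.7]}' && python3 -m pendant '{"slide":[[0,0,0],[0,0,0],[0,0,0],[0,0,0],[0,0,0]],"dr":[[0,0,0],[0,0,0],[0,0,0],[0,0,0],[0,0,0]],"claw":[0,0,0,0,0]}' 20
```

```text
clock: 11.6
position: [0.3633, -0.3042, 0.0636]
ee_rot: [-2.492, -1.903, 0.003]
force: [0.3, -0.1, 0.8]
width: 0.704
gripper_force: 0.0
clock: 12.1
position: [0.3661, -0.3063, 0.0675]
ee_rot: [2.493, 1.908, 0.001]
force: [-1.6, 0.6, 9.3]
width: 0.463
gripper_force: 20.0
```

```bash
python3 -m pendant '{"slide":[[0,0,-0.1],[0,0,-0.133],[0,0,-0.133],[0,0,-0.133],[0,0,-0.133],[0,0,0]],"dr":[[0,0,0],[0,0,0],[0,0,0],[0,0,0],[0,0,0],[0,0,0]],"claw":[0,0,0,0,0,0]}' && python3 -m pendant '{"slide":[[0.0735,0.0795,0],[0.0735,0.0795,0],[0.0735,0.0795,0],[0.0735,0.0795,0],[0.0735,0.0795,0],[0.0735,0.0795,0],[0,0,0],[0,0,0]],"dr":[[0,0,0],[0,0,0],[0,0,0],[0,0,0],[0,0,0],[0,0,0],[0,0,0],[0,0,0]],"claw":[0,0,0,0,0,0,0,0]}'
python3 -c "
from h import *
d=arm.observe();M=R.from_rotvec(d['ee_rot']).as_matrix();print(M.T@(w(-.022,.035,.074)-d['position'])/.3);red()"
```

```text
clock: 12.7
position: [0.3677, -0.3071, 0.2615]
ee_rot: [2.487, 1.904, 0.004]
force: [-0.3, -0.1, -1.9]
width: 0.462
gripper_force: 20.0
clock: 13.5
position: [0.5378, -0.2145, 0.2549]
ee_rot: [-2.492, -1.911, 0.001]
force: [0.5, -0.1, -1.3]
width: 0.467
gripper_force: 20.0
[-4.15698114e-04  1.15661188e-02  6.03132807e-01]
red 81 288.6296296296296 261.641975308642
pred locked [286.2713341  262.62434032] broken [291.52897138 271.36829796]
```

```bash
python3 -m pendant '{"slide":[[0,0.0116,0.05],[0,0,0.1],[0,0,0.1],[0,0,0.1],[0,0,0.1],[0,0,0.08],[0,0,0]],"dr":[[0,0,0],[0,0,0],[0,0,0],[0,0,0],[0,0,0],[0,0,0],[0,0,0]],"claw":[0,0,0,0,0,0,0]}' && python3 -m pendant '{"slide":[[0,0,0.01],[0,0,0.01],[0,0,0.01],[0,0,0]],"dr":[[0,0,0],[0,0,0],[0,0,0],[0,0,0]],"claw":[0,0,0,0]}';  python3 -m pendant '{"slide":[[0,0,0.008],[0,0,0.008],[0,0,0]],"dr":[[0,0,0],[0,0,0],[0,0,0]],"claw":[0,0,0]}'
```

```text
clock: 14.25
position: [0.5378, -0.2163, 0.0929]
ee_rot: [-2.491, -1.905, 0.007]
force: [-1.2, 0.1, 0.1]
width: 0.465
gripper_force: 20.0
clock: 14.65
position: [0.5416, -0.2163, 0.0883]
ee_rot: [2.493, 1.91, 0.001]
force: [-0.0, -0.2, -1.5]
width: 0.466
gripper_force: 20.0
clock: 14.95
position: [0.5411, -0.216, 0.0828]
ee_rot: [-2.494, -1.91, 0.0]
force: [0.4, -0.8, -0.8]
width: 0.46
gripper_force: 20.0
```

```bash
python3 -m pendant '{"slide":[[0,0,0.008],[0,0,0.006],[0,0,0]],"dr":[[0,0,0],[0,0,0],[0,0,0]],"claw":[0,0,0]}';  python3 -m pendant '{"slide":[[0,0,0.006],[0,0,0],[0,0,0]],"dr":[[0,0,0],[0,0,0],[0,0,0]],"claw":[0,0,0]}';  python3 -m pendant '{"slide":[[0,0,0.006],[0,0,0],[0,0,0]],"dr":[[0,0,0],[0,0,0],[0,0,0]],"claw":[0,0,0]}'
```

```text
clock: 15.25
position: [0.5411, -0.216, 0.0785]
ee_rot: [-2.494, -1.91, 0.0]
force: [-0.0, -0.2, -1.1]
width: 0.458
gripper_force: 20.0
clock: 15.55
position: [0.5415, -0.2161, 0.0777]
ee_rot: [2.494, 1.91, 0.0]
force: [-2.2, 0.3, 6.1]
width: 0.458
gripper_force: 20.0
clock: 15.85
position: [0.5419, -0.2163, 0.0771]
ee_rot: [2.493, 1.909, 0.001]
force: [-4.7, 1.2, 18.4]
width: 0.461
gripper_force: 20.0
```

```bash
python3 -m pendant '{"slide":[[0,0,-0.006],[0,0,0],[0,0,0],[0,0,0],[0,0,0],[0,0,0]],"dr":[[0,0,0],[0,0,0],[0,0,0],[0,0,0],[0,0,0],[0,0,0]],"claw":[0,0,0.65,0.65,0.65,0.65]}' && python3 -m pendant '{"slide":[[0,0,-0.03],[0,0,-0.1],[0,0,-0.1],[0,0,-0.15],[0,0,-0.15],[0,0,-0.15],[0,0,-0.15],[0,0,0]],"dr":[[0,0,0],[0,0,0],[0,0,0],[0,0,0],[0,0,0],[0,0,0],[0,0,0],[0,0,0]],"claw":[0.65,0.65,0.65,0.65,0.65,0.65,0.65,0.65]}'
python3 -c "
from h import *
red();d=arm.observe();print(d['joints'],d['position'])
a=arm.get_image('side')[180:330,200:370,::-1];cv2.imwrite('pics/g4.png',cv2.resize(a,None,fx=3,fy=3,interpolation=2))"
```

```text
clock: 16.45
position: [0.5413, -0.2161, 0.0768]
ee_rot: [-2.494, -1.91, 0.0]
force: [0.6, 0.2, -0.4]
width: 0.645
gripper_force: 0.0
clock: 17.25
position: [0.5439, -0.2165, 0.3336]
ee_rot: [2.486, 1.905, 0.01]
force: [0.7, 0.8, 0.5]
width: 0.649
gripper_force: 0.0
red 90 288.72222222222223 261.4111111111111
pred locked [286.2713341  262.62434032] broken [291.52897138 271.36829796]
[ 0.47979615  0.31706126 -0.26337385  1.50082159  0.08437801  1.32773699
 -0.05416731] [ 0.5427979  -0.21624834  0.330142  ]
```

View pics/g4.png

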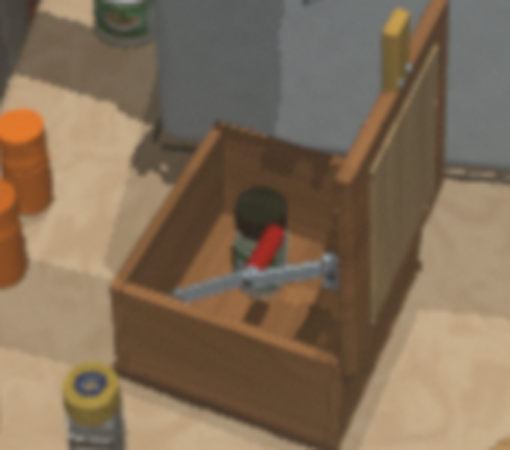

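The jar stands upright at crop (260,235), with the stay locked and the lid up. Next I turn the tool, tilt it and line up with the red knee.

```bash
python3 -m pendant '{"slide":[[0,0,0],[0,0,0],[0,0,0],[0,0,0],[0,0,0],[0,0,0],[0,0,0],[0,0,0],[0,0,0],[0,0,0]],"dr":[[0,0,0.935],[0,0,0.935],[0,0,0.935],[0,0,0.935],[0,0,0.935],[0,0,0.935],[0,0,0.935],[0,0,0.935],[0,0,0.935],[0,0,0.935]],"claw":[0.5,0.4,0.3,0.2,0.1,0,0,0,0,0]}' && python3 -m pendant '{"slide":[[0,0,0],[0,0,0],[0,0,0],[0,0,0],[0,0,0],[0,0,0],[0,0,0],[0,0,0],[0,0,0]],"dr":[[0,0,0.935],[0,0,0.935],[0,0,0.935],[0,0,0.935],[0,0.909,0],[0,0.909,0],[0,0.909,0],[0,0.909,0],[0,0,0]],"claw":[0,0,0,0,0,0,0,0,0]}'
cat >> h.py <<'E'
def go(x,y,z):
    d=arm.observe();M=R.from_rotvec(d['ee_rot']).as_matrix();q=np.array(d['position'])-O
    c,s=np.cos(YAW),np.sin(YAW)
    print("tool z",M[:,2].round(3),"y",M[:,1].round(3),"chest pos",[round(v,4) for v in (q[0]*c+q[1]*s,-q[0]*s+q[1]*c,q[2])])
    print("slide",(M.T@(w(x,y,z)-d['position'])/.3).round(4),"F",np.round(d['force'],1))
E
python3 -c "
from h import *
go(-.003,-.047,.191);print(arm.observe()['joints'])"
```

```text
clock: 18.35
position: [0.5404, -0.2158, 0.3243]
ee_rot: [-3.128, -0.283, 0.005]
force: [-0.6, -0.0, -0.2]
width: 0.004
gripper_force: 0.0
clock: 19.25
position: [0.5369, -0.2152, 0.3228]
ee_rot: [2.988, -0.397, 0.656]
force: [-0.6, -0.3, -0.9]
width: 0.002
gripper_force: 0.0
tool z [ 0.404 -0.109 -0.908] y [-0.261 -0.965 -0.   ] chest pos [np.float64(-0.0259), np.float64(0.0342), np.float64(0.3228)]
slide [-0.1145  0.2706  0.4309] F [-0.6 -0.3 -0.9]
[ 0.3147144   0.05271738 -0.01759098  1.92636184 -0.01941283  0.73049122
 -1.52605337]
```

```bash
python3 -m pendant '{"slide":[[-0.0286,0.0677,0],[-0.0286,0.0677,0],[-0.0286,0.0677,0],[-0.0286,0.0677,0],[0,0,0.1],[0,0,0.11],[0,0,0.11],[0,0,0.11],[0,0,0]],"dr":[[0,0,0],[0,0,0],[0,0,0],[0,0,0],[0,0,0],[0,0,0],[0,0,0],[0,0,0],[0,0,0]],"claw":[0,0,0,0,0,0,0,0,0]}'
python3 -c "
from h import *
go(.0106,-.047,.162);red()
a=arm.get_image('side')[180:330,200:370,::-1];cv2.imwrite('pics/g5.png',cv2.resize(a,None,fx=3,fy=3,interpolation=2))"
```

```text
clock: 20.15
position: [0.5424, -0.2992, 0.1892]
ee_rot: [2.994, -0.395, 0.649]
force: [-0.2, 0.4, 0.1]
width: 0.003
gripper_force: 0.0
tool z [ 0.4   -0.105 -0.91 ] y [-0.259 -0.966 -0.003] chest pos [np.float64(0.0013), np.float64(-0.0455), np.float64(0.1892)]
slide [-0.0093  0.0053  0.0955] F [-0.2  0.4  0.1]
red 93 288.63440860215053 261.5268817204301
pred locked [286.2713341  262.62434032] broken [291.52897138 271.36829796]
```

View pics/g5.png

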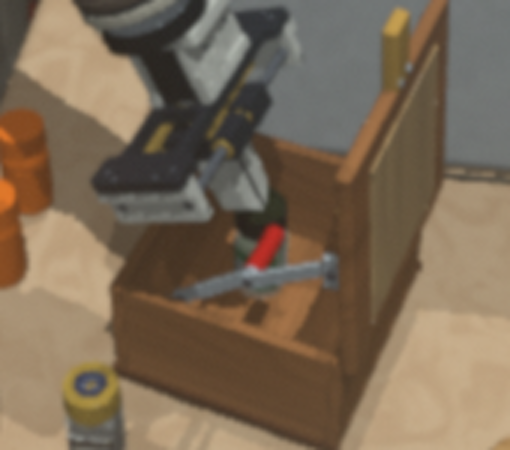

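The fingertips, at crop (245,205), point at the red roller at (265,248), and the body clears the lid. I'll push along the tool axis.

```bash
python3 -m pendant '{"slide":[[-0.006,0.003,0.04],[0,0,0.03],[0,0,0.015],[0,0,0]],"dr":[[0,0,0],[0,0,0],[0,0,0],[0,0,0]],"claw":[0,0,0,0]}' && python3 -m pendant '{"slide":[[0,0,0.015],[0,0,0.015],[0,0,0]],"dr":[[0,0,0],[0,0,0],[0,0,0]],"claw":[0,0,0]}' && python3 -m pendant '{"slide":[[0,0,0.015],[0,0,0.015],[0,0,0]],"dr":[[0,0,0],[0,0,0],[0,0,0]],"claw":[0,0,0]}'
python3 -c "
from h import *
go(.0106,-.047,.162);red()"
```

```text
clock: 20.65
position: [0.5513, -0.3037, 0.1703]
ee_rot: [2.987, -0.396, 0.661]
force: [-0.2, 0.1, 0.9]
width: 0.008
gripper_force: 0.0
clock: 20.95
position: [0.5552, -0.3049, 0.1623]
ee_rot: [2.987, -0.396, 0.662]
force: [0.3, 0.4, -0.0]
width: 0.008
gripper_force: 0.1
clock: 21.25
position: [0.5588, -0.3058, 0.1539]
ee_rot: [2.987, -0.396, 0.662]
force: [0.1, 1.0, 1.6]
width: 0.003
gripper_force: 0.5
tool z [ 0.408 -0.11  -0.906] y [-0.26  -0.966 -0.   ] chest pos [np.float64(0.0188), np.float64(-0.0476), np.float64(0.1539)]
slide [-0.0135 -0.0019 -0.0361] F [0.1 1.  1.6]
red 34 289.3529411764706 268.02941176470586
pred locked [286.2713341  262.62434032] broken [291.52897138 271.36829796]
```

```bash
python3 -m pendant '{"slide":[[0,0,0.015],[0,0,0.015],[0,0,0.015],[0,0,0]],"dr":[[0,0,0],[0,0,0],[0,0,0],[0,0,0]],"claw":[0,0,0,0]}' && python3 -m pendant '{"slide":[[0,0,0.015],[0,0,0.015],[0,0,0]],"dr":[[0,0,0],[0,0,0],[0,0,0]],"claw":[0,0,0]}'
python3 -c "
from h import *
go(.0106,-.047,.162);red()
a=arm.get_image('side')[180:330,200:370,::-1];cv2.imwrite('pics/g6.png',cv2.resize(a,None,fx=3,fy=3,interpolation=2))"
```

```text
clock: 21.7
position: [0.5641, -0.3072, 0.1413]
ee_rot: [2.987, -0.396, 0.661]
force: [-0.1, -0.5, 0.6]
width: 0.006
gripper_force: 0.0
clock: 22.0
position: [0.5676, -0.3081, 0.1331]
ee_rot: [2.988, -0.396, 0.66]
force: [0.2, -1.4, 0.1]
width: 0.004
gripper_force: 0.0
tool z [ 0.407 -0.11  -0.907] y [-0.26  -0.966 -0.   ] chest pos [np.float64(0.028), np.float64(-0.0475), np.float64(0.1331)]
slide [-0.0119 -0.0017 -0.1117] F [ 0.2 -1.4  0.1]
red 10 291.5 274.7
pred locked [286.2713341  262.62434032] broken [291.52897138 271.36829796]
```

View pics/g6.png

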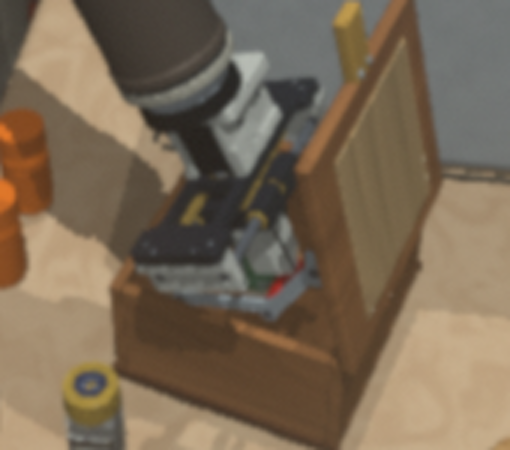

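The crop shows the stay folded well below straight, the knee at (280,285) and the lid leaning forward with its tab at (350,45). I'll back out along the tool axis and measure the lid angle from the brass tab mask.

```bash
python3 -m pendant '{"slide":[[0,0,-0.05],[0,0,-0.1],[0,0,-0.13],[0,0,-0.13],[0,0,-0.13],[0,0,-0.13],[0,0,0]],"dr":[[0,0,0],[0,0,0],[0,0,0],[0,0,0],[0,0,0],[0,0,0],[0,0,0]],"claw":[0,0,0.2,0.4,0.6,0.65,0.65]}'
cat >> h.py <<'E'
def lid():
    h=cv2.cvtColor(arm.get_image("side"),cv2.COLOR_RGB2HSV)
    m=((h[...,0]>18)&(h[...,0]<30)&(h[...,1]>140)&(h[...,2]>90)).astype(np.uint8);m[:130]=0;m[235:]=0;m[:,:270]=0;m[:,370:]=0
    n,_,st,ce=cv2.connectedComponentsWithStats(m)
    for i in range(1,n):
        if st[i,4]>20: print(st[i],ce[i])
    for t in (1.2,1.25,1.3,1.35,1.4,1.45,1.5):
        f=lambda r,y=0:proj("side",w(.095-r*np.cos(t)-.006*np.sin(t),y,.115+r*np.sin(t)+.006*np.cos(t))).round(1)
        print(t,f(.22),f(.245))
E
python3 -c "
from h import *
lid();go(0,0,.3);red()"
```

```text
clock: 22.8
position: [0.4857, -0.2873, 0.3231]
ee_rot: [2.98, -0.396, 0.675]
force: [1.1, -0.5, -0.3]
width: 0.392
gripper_force: 0.0
[313 182   6   8  34] [315.5        185.17647059]
1.2 [295.5 190.8] [291.6 180.9]
1.25 [300.1 190.8] [296.8 180.8]
1.3 [305. 191.] [302.2 181. ]
1.35 [309.9 191.4] [307.8 181.4]
1.4 [314.9 192. ] [313.5 182.1]
1.45 [320.  192.9] [319.2 183. ]
1.5 [325.2 194. ] [325.1 184.2]
tool z [ 0.413 -0.113 -0.904] y [-0.261 -0.965  0.001] chest pos [np.float64(-0.0567), np.float64(-0.0483), np.float64(0.3204)]
slide [ 0.1416 -0.1611  0.142 ] F [-0.7 -0.3  0.4]
red 38 294.42105263157896 271.36842105263156
pred locked [286.2713341  262.62434032] broken [291.52897138 271.36829796]
```

Run:
```python
from h import *
n=np.array([-np.sin(YAW),np.cos(YAW),0]);xx=np.array([np.cos(YAW),np.sin(YAW),0])
h=cv2.cvtColor(arm.get_image("side"),cv2.COLOR_RGB2HSV)
m=((h[...,0]>17)&(h[...,0]<32)&(h[...,1]>110)&(h[...,2]>60)).astype(np.uint8)
k,_,st,ce=cv2.connectedComponentsWithStats(m[170:225,295:345])
for i in range(1,k):
    if st[i,4]>15: print(st[i]+[295,170,0,0,0],ce[i]+[295,170])
for uv in ((316.7,195),(332.3,197),(315.5,185.2),(316.5,182)):
    o,d=ray("side",*uv);p=o+d*(n@(O-o))/(n@d);print(uv,xx@(p-O),p[2])
t=cv2.cvtColor(arm.get_image("top"),cv2.COLOR_RGB2HSV)
m=((t[...,0]>17)&(t[...,0]<32)&(t[...,1]>110)&(t[...,2]>60)).astype(np.uint8)
k,_,st,ce=cv2.connectedComponentsWithStats(m[120:260,290:400])
for i in range(1,k):
    if st[i,4]>10: print("top",st[i]+[290,120,0,0,0],ce[i]+[290,120],[onz("top",*(ce[i]+[290,120]),z).round(3) for z in(.34,.35)])
print(proj("top",w(.057,0,.345)))
```

```text
[311 181  12  26 190] [316.56842105 192.92105263]
(316.7, 195) 0.05592184866083709 0.32630111367341075
(332.3, 197) 0.0887247299960263 0.3320716848176867
(315.5, 185.2) 0.05206206134280902 0.3508557298343926
(316.5, 182) 0.053711705335073225 0.35962326434531044
top [344 163  12   7  37] [349.64864865 166.37837838] [array([ 0.601, -0.268,  0.34 ]), array([ 0.599, -0.267,  0.35 ])]
top [377 225   7  10  37] [379.54054054 229.32432432] [array([ 0.429, -0.344,  0.34 ]), array([ 0.429, -0.343,  0.35 ])]
[350.3173606  163.46907249]
```

```bash
python3 -m pendant '{"slide":[[0,0,0],[0,0,0],[0,0,0],[0,0,0],[0,0,-0.1],[0,0,-0.13],[0,0,-0.13],[0,0,0]],"dr":[[0,-0.909,0],[0,-0.909,0],[0,-0.909,0],[0,-0.909,0],[0,0,0],[0,0,0],[0,0,0],[0,0,0]],"claw":[0.65,0.65,0.65,0.65,0.65,0.65,0.65,0.65]}'
python3 -c "
from h import *
go(.052,0,.318)"
```

```text
clock: 23.8
position: [0.4876, -0.287, 0.4279]
ee_rot: [3.113, -0.412, 0.009]
force: [-0.3, 0.1, -0.3]
width: 0.649
gripper_force: 0.0
tool z [ 0.005 -0.003 -1.   ] y [-0.26  -0.966  0.001] chest pos [np.float64(-0.0548), np.float64(-0.0479), np.float64(0.4279)]
slide [ 0.3541 -0.16    0.3682] F [-0.3  0.1 -0.3]
```

```bash
python3 -m pendant '{"slide":[[0.0885,-0.04,0],[0.0885,-0.04,0],[0.0885,-0.04,0],[0.0885,-0.04,0],[0,0,0],[0,0,0.09],[0,0,0.09],[0,0,0.09],[0,0,0.09],[0,0,0]],"dr":[[0,0,0],[0,0,0],[0,0,0],[0,0,0],[0,0,0],[0,0,0],[0,0,0],[0,0,0],[0,0,0],[0,0,0]],"claw":[0.65,0.65,0.65,0.65,0.65,0.65,0.65,0.65,0.65,0.65]}'
python3 -c "
from h import *
go(.052,0,.318)"
```

```text
clock: 24.8
position: [0.5982, -0.2669, 0.3109]
ee_rot: [-3.113, 0.413, 0.014]
force: [-0.2, 1.0, 0.3]
width: 0.651
gripper_force: 0.0
tool z [-0.009  0.003 -1.   ] y [-0.261 -0.965 -0.001] chest pos [np.float64(0.0468), np.float64(0.0003), np.float64(0.3109)]
slide [ 0.0172  0.0011 -0.0238] F [-0.2  1.   0.3]
```

```bash
python3 -m pendant '{"slide":[[0,0,0],[0,0,0]],"dr":[[0,0,0],[0,0,0]],"claw":[0.65,0.65]}'; python3 -c "
from h import *
go(.052,0,.318)"
python3 -m pendant '{"slide":[[0,0,0],[0,0,0],[0,0,0],[0,0,0],[0,0,0]],"dr":[[0,0,0],[0,0,0],[0,0,0],[0,0,0],[0,0,0]],"claw":[0,0,0,0,0]}' 15
python3 -c "
from h import *
go(.052,0,.318);lid()"
```

```text
clock: 25.0
position: [0.6013, -0.2679, 0.3176]
ee_rot: [3.114, -0.413, 0.003]
force: [-0.1, -0.2, 0.4]
width: 0.649
gripper_force: 0.0
tool z [ 0.002 -0.001 -1.   ] y [-0.261 -0.965  0.   ] chest pos [np.float64(0.05), np.float64(0.0001), np.float64(0.3176)]
slide [ 0.0066  0.0004 -0.0013] F [-0.1 -0.2  0.4]
clock: 25.5
position: [0.6009, -0.2677, 0.3164]
ee_rot: [3.114, -0.413, 0.0]
force: [-1.2, -1.8, 1.0]
width: 0.304
gripper_force: 15.0
tool z [ 0. -0. -1.] y [-0.261 -0.965  0.   ] chest pos [np.float64(0.0496), np.float64(0.0002), np.float64(0.3164)]
slide [ 0.0081  0.0006 -0.0054] F [-1.2 -1.8  1. ]
1.2 [295.5 190.8] [291.6 180.9]
1.25 [300.1 190.8] [296.8 180.8]
1.3 [305. 191.] [302.2 181. ]
1.35 [309.9 191.4] [307.8 181.4]
1.4 [314.9 192. ] [313.5 182.1]
1.45 [320.  192.9] [319.2 183. ]
1.5 [325.2 194. ] [325.1 184.2]
```

```bash
python3 -c "
import numpy as np
p=np.linspace(1.348,.0265,31);x=-.227*np.cos(p)/.3;z=-.227*np.sin(p)/.3
for i in range(30):print(i,round(x[i+1]-x[i],4),round(z[i+1]-z[i],4),end='; ')
"
```

```text
0 -0.0323 0.0081; 1 -0.0319 0.0095; 2 -0.0315 0.0109; 3 -0.031 0.0123; 4 -0.0304 0.0136; 5 -0.0298 0.0149; 6 -0.0291 0.0162; 7 -0.0284 0.0175; 8 -0.0276 0.0187; 9 -0.0267 0.0199; 10 -0.0258 0.0211; 11 -0.0248 0.0222; 12 -0.0238 0.0233; 13 -0.0228 0.0243; 14 -0.0217 0.0253; 15 -0.0206 0.0262; 16 -0.0194 0.0271; 17 -0.0182 0.0279; 18 -0.0169 0.0287; 19 -0.0157 0.0294; 20 -0.0143 0.0301; 21 -0.013 0.0307; 22 -0.0116 0.0312; 23 -0.0103 0.0317; 24 -0.0089 0.0321; 25 -0.0074 0.0325; 26 -0.006 0.0328; 27 -0.0045 0.033; 28 -0.0031 0.0332; 29 -0.0016 0.0333;
```

```bash
python3 -m pendant '{"slide":[[-0.032,0,0.008],[-0.032,0,0.0095],[-0.0315,0,0.011],[-0.031,0,0.012],[-0.0305,0,0.0135],[-0.03,0,0.015],[-0.029,0,0.016],[-0.0285,0,0.0175],[-0.0275,0,0.0185],[-0.0265,0,0.02]],"dr":[[0,0,0],[0,0,0],[0,0,0],[0,0,0],[0,0,0],[0,0,0],[0,0,0],[0,0,0],[0,0,0],[0,0,0]],"claw":[0,0,0,0,0,0,0,0,0,0]}'
python3 -c "
from h import *
go(.1-.227*np.cos(.9075),0,.115+.227*np.sin(.9075)-.019)"
```

```text
clock: 26.55
position: [0.5141, -0.2434, 0.2748]
ee_rot: [-3.114, 0.412, -0.001]
force: [-3.8, 4.0, 8.2]
width: 0.302
gripper_force: 15.0
tool z [ 0.001  0.001 -1.   ] y [-0.26  -0.966 -0.001] chest pos [np.float64(-0.0405), np.float64(0.0011), np.float64(0.2748)]
slide [ 0.0026  0.0035 -0.0002] F [-3.8  4.   8.2]
```

Tracking well. Continuing down the arc.

```bash
python3 -m pendant '{"slide":[[-0.026,0,0.021],[-0.025,0,0.022],[-0.024,0,0.0235],[-0.023,0,0.0245],[-0.0215,0,0.0255],[-0.0205,0,0.026],[-0.0195,0,0.027],[-0.018,0,0.028],[-0.017,0,0.0285],[-0.0155,0,0.0295]],"dr":[[0,0,0],[0,0,0],[0,0,0],[0,0,0],[0,0,0],[0,0,0],[0,0,0],[0,0,0],[0,0,0],[0,0,0]],"claw":[0,0,0,0,0,0,0,0,0,0]}'
python3 -c "
from h import *
go(.1-.227*np.cos(.467),0,.115+.227*np.sin(.467)-.019)"
```

```text
clock: 27.55
position: [0.4519, -0.2259, 0.1967]
ee_rot: [-3.112, 0.411, 0.005]
force: [-5.8, 6.4, 4.2]
width: 0.302
gripper_force: 15.0
tool z [-0.003  0.003 -1.   ] y [-0.26  -0.966 -0.002] chest pos [np.float64(-0.1052), np.float64(0.0018), np.float64(0.1967)]
slide [ 0.0084  0.0058 -0.005 ] F [-5.8  6.4  4.2]
```

```bash
python3 -m pendant '{"slide":[[-0.011,-0.003,0.03],[-0.011,-0.002,0.0305],[-0.0105,0,0.031],[-0.01,0,0.0315],[-0.009,0,0.032],[-0.0075,0,0.0325],[-0.006,0,0.0325],[-0.0045,0,0.033],[-0.003,0,0.028],[0,0,0]],"dr":[[0,0,0],[0,0,0],[0,0,0],[0,0,0],[0,0,0],[0,0,0],[0,0,0],[0,0,0],[0,0,0],[0,0,0]],"claw":[0,0,0,0,0,0,0,0,0,0]}'
python3 -c "
from h import *
go(-.129,0,.102)"
```

```text
clock: 28.55
position: [0.4297, -0.2196, 0.1111]
ee_rot: [-3.113, 0.413, 0.01]
force: [-7.1, 2.8, -0.7]
width: 0.303
gripper_force: 15.0
tool z [-0.006  0.002 -1.   ] y [-0.261 -0.965 -0.001] chest pos [np.float64(-0.1283), np.float64(0.002), np.float64(0.1111)]
slide [-0.0022  0.0067  0.0304] F [-7.1  2.8 -0.7]
```

```bash
python3 -m pendant '{"slide":[[0,0,0.01],[0,0,0.01],[0,0,0],[0,0,0]],"dr":[[0,0,0],[0,0,0],[0,0,0],[0,0,0]],"claw":[0,0,0,0]}';python3 -m pendant '{"slide":[[0,0,0.006],[0,0,0],[0,0,0]],"dr":[[0,0,0],[0,0,0],[0,0,0]],"claw":[0,0,0]}';python3 -m pendant '{"slide":[[0,0,0.006],[0,0,0],[0,0,0]],"dr":[[0,0,0],[0,0,0],[0,0,0]],"claw":[0,0,0]}'
```

```text
clock: 28.95
position: [0.4293, -0.2196, 0.1056]
ee_rot: [-3.113, 0.414, 0.011]
force: [-7.9, 3.0, -1.0]
width: 0.301
gripper_force: 15.0
clock: 29.25
position: [0.4293, -0.2196, 0.1039]
ee_rot: [-3.113, 0.414, 0.011]
force: [-9.0, 2.1, -1.4]
width: 0.301
gripper_force: 15.0
clock: 29.55
position: [0.4292, -0.2195, 0.1021]
ee_rot: [-3.113, 0.413, 0.011]
force: [-9.1, 1.8, -1.6]
width: 0.301
gripper_force: 15.0
```

```bash
python3 -m pendant '{"slide":[[-0.006,0,0.006],[0,0,0],[0,0,0]],"dr":[[0,0,0],[0,0,0],[0,0,0]],"claw":[0,0,0]}';python3 -m pendant '{"slide":[[0,0,0.006],[0,0,0],[0,0,0]],"dr":[[0,0,0],[0,0,0],[0,0,0]],"claw":[0,0,0]}';python3 -m pendant '{"slide":[[0,0,0.006],[0,0,0],[0,0,0]],"dr":[[0,0,0],[0,0,0],[0,0,0]],"claw":[0,0,0]}'
```

```text
clock: 29.85
position: [0.4292, -0.2195, 0.1008]
ee_rot: [-3.113, 0.413, 0.006]
force: [-5.6, 2.1, -1.7]
width: 0.301
gripper_force: 15.0
clock: 30.15
position: [0.4292, -0.2195, 0.099]
ee_rot: [-3.113, 0.413, 0.007]
force: [-6.1, 1.7, -2.1]
width: 0.306
gripper_force: 15.0
clock: 30.45
position: [0.4291, -0.2195, 0.0972]
ee_rot: [-3.113, 0.413, 0.007]
force: [-6.8, 2.3, -2.2]
width: 0.303
gripper_force: 15.0
```

```bash
for i in 1; do python3 -m pendant '{"slide":[[0,0,0.006],[0,0,0.006],[0,0,0],[0,0,0]],"dr":[[0,0,0],[0,0,0],[0,0,0],[0,0,0]],"claw":[0,0,0,0]}';python3 -m pendant '{"slide":[[0,0,0.006],[0,0,0.006],[0,0,0],[0,0,0]],"dr":[[0,0,0],[0,0,0],[0,0,0],[0,0,0]],"claw":[0,0,0,0]}'; done
python3 - <<'E'
from h import *
a=cv2.imread("pics/side0.png");b=arm.get_image("side")[:,:,::-1].copy()
g=lambda i:cv2.cvtColor(i,cv2.COLOR_BGR2GRAY).astype(np.float32)
for (y0,y1,x0,x1) in((225,300,262,345),(255,320,240,330)):
    A,B=g(a)[y0:y1,x0:x1],g(b)[y0:y1,x0:x1];print(np.abs(A-B).mean(),cv2.phaseCorrelate(A,B))
E
```

```text
clock: 30.85
position: [0.4291, -0.2195, 0.0936]
ee_rot: [-3.113, 0.413, 0.007]
force: [-7.0, 1.9, -1.8]
width: 0.305
gripper_force: 15.0
clock: 31.25
position: [0.4303, -0.2198, 0.0911]
ee_rot: [-3.114, 0.413, 0.003]
force: [-6.6, 2.9, 9.4]
width: 0.302
gripper_force: 15.0
8.1294775 ((0.00793603819550981, 0.5033489673059393), 0.9733899030332213)
7.1042733 ((-0.018748610857784342, -0.019206351726985815), 1.0057535462909275)
```

```bash
python3 -m pendant '{"slide":[[0,0,0.004],[0,0,0],[0,0,0]],"dr":[[0,0,0],[0,0,0],[0,0,0]],"claw":[0,0,0]}'; python3 -m pendant '{"slide":[[0,0,-0.006],[0,0,0],[0,0,0],[0,0,0],[0,0,0]],"dr":[[0,0,0],[0,0,0],[0,0,0],[0,0,0],[0,0,0]],"claw":[0,0.65,0.65,0.65,0.65]}' && python3 -m pendant '{"slide":[[0,0,0],[0,0,-0.05],[0,0,-0.1],[0,0,-0.13],[0,0,-0.13],[-0.1,0,-0.13],[-0.1,0,-0.13],[0,0,0],[0,0,0]],"dr":[[0,0,0],[0,0,0],[0,0,0],[0,0,0],[0,0,0],[0,0,0],[0,0,0],[0,0,0],[0,0,0]],"claw":[0.65,0.65,0.65,0.65,0.65,0.65,0.65,0.65,0.65]}'
python3 - <<'E'
from h import *
a=cv2.imread("pics/side0.png");b=arm.get_image("side")[:,:,::-1].copy()
g=lambda i:cv2.cvtColor(i,cv2.COLOR_BGR2GRAY).astype(np.float32)
for (y0,y1,x0,x1) in((225,300,262,345),(255,320,240,330),(230,275,228,262),(295,345,215,245),(335,375,250,278)):
    A,B=g(a)[y0:y1,x0:x1],g(b)[y0:y1,x0:x1];print(np.abs(A-B).mean(),cv2.phaseCorrelate(A,B))
print(arm.observe()['force'])
E
```

```text
clock: 31.6
position: [0.4308, -0.22, 0.0903]
ee_rot: [-3.114, 0.413, 0.001]
force: [-6.2, 2.9, 12.4]
width: 0.303
gripper_force: 15.0
clock: 32.1
position: [0.4316, -0.2203, 0.0914]
ee_rot: [3.114, -0.413, 0.001]
force: [-0.4, -0.7, 0.2]
width: 0.602
gripper_force: 0.0
clock: 33.0
position: [0.3735, -0.2047, 0.2933]
ee_rot: [3.114, -0.413, 0.005]
force: [-0.0, -0.6, -0.2]
width: 0.649
gripper_force: 0.0
2.036787 ((-0.02652558544221506, 0.5276406199791808), 0.9762605876216182)
1.7635897 ((-0.011851324611065195, -0.05180985333888799), 0.9932044662075278)
4.422222 ((-0.11351676701453428, 0.48294696276143156), 0.8669911837872164)
3.7746665 ((0.061885969761661386, -0.015778229063201366), 0.9910693918863932)
2.6419642 ((0.044637471897901904, -0.11885618666519093), 0.9298851652940114)
[ 0.25951387 -0.4656943  -1.0564908 ]
```

```bash
python3 -c "
from cell import arm
print(arm.sign_off())"
```

```text
the job is handed in; nothing more can be done
None
```

I handed the job in at about 33 s: the black-capped jar was set upright in the chest, the stay was broken with the lid still up, and the lid was lowered shut by its tab. The final image matches the opening one for the lid, the yellow-capped jar and the shaker; I did not re-measure the mug and tin, and the sign-off returned no verdict.

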